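Latch the tub carrier's gate

TASK

One of the two wooden tub carriers on the glazing bench has its front gate standing ajar. Lift the steel drop bar on that gate (it has a round knob on top), swing the gate shut with the bar passing over the nose of the striker, and let the bar drop down into the catch so that the gate is latched.

Things in the scene. Friction and masses are not known exactly. Their poses are not given: they have to be found in the camera images.
- hinge (a point): On the fixed upright hinge axis of the ajar gate, at the open-topped wooden carrier's left front post, 120 mm above the bench. x into the carrier, square to the shut gate; z up. Shut gate: y 0 to -220 mm, 14 thick, 114 high. Striker on right post, y -225 to -249: upright nose x -33 to -43 mm, top 126 mm above bench; open catch between nose and post (face x -9). The twin carrier is latched
- knob (a point): Centre of the 28 mm dark wooden ball on a 10 mm stem on top of the steel drop bar of the ajar gate; 170 mm above the bench with the bar level, 165 mm from the hinge axis along the gate and 15 mm to the robot's side of the hinge axis plane. Pinch it from above; nothing else within 70 mm rises above 137 mm. Fixed to the bar
- gate (a joint): Gate angle, rad: 0 shut against its stop; grows as the free right-hand end swings out towards the robot (clockwise from above, about the hinge axis). Stays where left, light friction. With the bar level, the nose blocks the gate at about 0.14; lifted, the bar passes over it. Posts 135 mm high, carrier 270 wide, 240 deep
- bar (a joint): Lift of the drop bar, rad: 0 level (on its stop or in the catch), grows as the tip rises, at most 0.7; clears the nose above 0.1; falls to 0 when let go. Bar 8 thick, 22 high, about 0.14 kg, on the gate's robot side, tip 255 mm from the hinge axis. Its level pivot is 45 mm from the hinge axis, 120 mm above the bench; the ball is 120 mm along the bar from the pivot and 50 mm above it

How it is judged:
By the outcome, as a careful person would: the job done as asked, in the order asked, and still so for the second after the job is handed in, with the robot touching nothing.
It also fails if it takes over 32 s, if anything falls off the work surface, if the arm or the gripper's body presses on something with over 40 N, if the wrist force passes 120 N, or if a joint passes its speed limit or range.

ROBOT

A 6-joint arm with a two-finger parallel gripper is mounted at the origin on the work surface. World frame = base frame: x ahead of the robot, y to its left, z up, the work surface at z = 0. Lengths are in m, angles in rad, forces in N, time in s.
With the tool pointing down it reaches from about 0.3 to 0.875 m from the base axis. Payload 4.2 kg.
Tool frame: the origin (TCP) lies on the mounting face of the last link; the fingertips stand 173 mm ahead of it and the grasp point (between the pads) lies 155 mm ahead of it (robot.tcp_to_grasp is the distance from the TCP to the grasp point, in m); z points along the fingers, y is the direction in which the jaws open and shut (so a half turn about z gives the same grasp; the last joint's range is limited). The gripper opens to 85 mm and grips with 20 to 120 N. Pads are 22 mm wide; open, the fingers measure 114 mm over their backs; the gripper's body (76 mm by 85 mm) begins 54 mm behind the grasp point. The pads swing forward as they close: fully open they stand 13 mm farther back than shut.
Start: joints at [-1.186, 0.32, 1.565, -0, 1.257, -0.02], TCP at [0.226, -0.529, 0.405] pointing down, gripper open.
Joint ranges: [-3.11, 3.11], [-0.84, 2.01], [0.21, 2.61], [-1.34, 4.49], [0.05, 2.63], [-2.56, 2.56]. Speed limits (rad/s): [2.57, 2.57, 3.14, 3.14, 3.14, 3.14].

INTERFACE

Orientations are given as a unit quaternion [x, y, z, w].
In Python, from station import robot gives the robot as it stands. The module is installed in compiled form; this text tells all that it offers.
- The arm moves only by the shell command python3 -m handwheel 'ROWS'. ROWS is JSON, a list that holds one entry, the list of rows, each a list of 5 numbers: the closure in counts, from 0 (fully open) to 255 (shut), then the shift along the tool's x, y, z in mm, then the turn about the tool's z in rad. A call has 1 to 12 rows; each row shifts and turns the commanded pose from where the row before left it, along the tool's axes as they then stand; what a row does not reach is not made up. A row lasts 1/12 s, in which the tool goes at most 41.7 mm and 7.16 degrees, less where a joint would pass 70% of its speed; a pose out of reach is approached as far as the arm can. A call is refused whole if a number of a shift passes 41.7 or a number of a turn 0.125, either way. A call with a gripper value outside its range is refused whole. The fingers move at their own pace and stop on an object; the grip force is fixed at half the most. Time passes only in rows, so rows that do not move let the fingers close. It gives the time, the measured TCP pose, the force and the opening at its end, in the units of the state.
- robot.get_obs(): the state, without advancing time (a new reading comes with each control period).
- robot.snapshot(name): name is "scene" or "top" or "wrist"; returns the picture (400x640x3 uint8, red, green, blue); there is no depth.
- robot.camera_params(name): a dict with "fx", "fy", "cx", "cy" (pixels), "R" (3x3) and "t" (3): a world point X has camera coordinates R X + t. Camera axes: x right, y down, z forward; pixel columns grow to the right and rows downward; lengths in m; the calibration is good to about 2 mm. A picture is of the moment at which its call begins: read the wrist's pose just before it. camera_params takes no time and is no camera call; for the wrist camera it gives the pose at the moment of the call.
- robot.close_job(): hands the job in, once; it reports no verdict.
The state is a dict: "t": time; "joints": joint angles; "qvel": joint speeds; "effort": joint torques, N m; "eef_pos": TCP position; "tcp_rot": TCP orientation; "ft_force": force on the tool from outside, world axes, zero at the start; "wrist_torque": the same for the moment, N m; "width": finger opening in m.
Only numpy, scipy, OpenCV 4.12 (cv2) and the standard library are available. Lean on these libraries where they do the work, as an engineer would, in place of code of your own. Each camera call takes 0.05 s, during which the arm holds its last target.

## Working session

There is one attempt and no reset: what is moved stays moved. The work goes in short steps, Python scripts to look and compute and a shell command to move; the robot and the scene stay as the last step left them, time stands still between calls to the robot, and variables do not carry over. Pictures are saved under pics/ and viewed, and the job is handed in when it is done.

```bash
mkdir -p pics
python3 - <<'E'
from station import robot
import cv2
for n in ("scene","top"):
    cv2.imwrite(f"pics/{n}0.png",robot.snapshot(n)[:,:,::-1])
o=robot.get_obs();print(o["t"],o["eef_pos"],o["tcp_rot"],o["width"])
E
```

```text
0.1 [ 0.22640479 -0.52839211  0.40395686] [ 9.79585363e-01  2.01027094e-01 -1.37710722e-04 -7.77937189e-04] 0.08552228871001173
```

View pics/scene0.png

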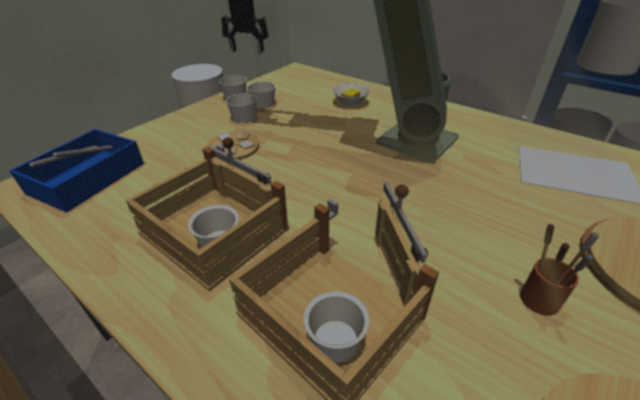

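View pics/top0.png

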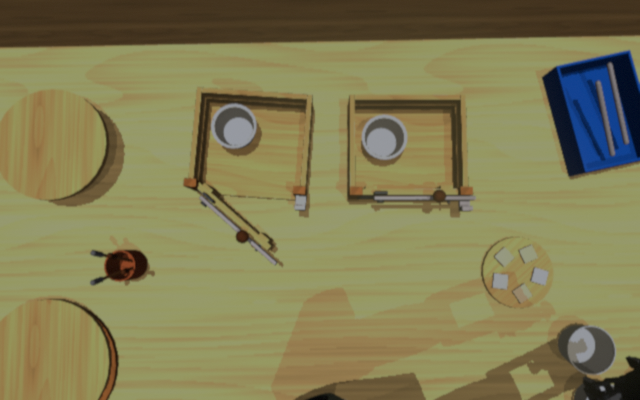

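The ajar carrier is the left one in the top view: hinge post at about (190,183), striker at (301,201) and knob at (242,236). In the scene view the knob is at about (402,191).

```bash
cat > h.py <<'E'
import numpy as np, cv2
from station import robot
def ray(n,u,v):
    p=robot.camera_params(n);R=np.array(p["R"]);t=np.array(p["t"])
    d=R.T@np.array([(u-p["cx"])/p["fx"],(v-p["cy"])/p["fy"],1]);return -R.T@t,d/np.linalg.norm(d)
def plane(n,u,v,z):
    c,d=ray(n,u,v);return c+d*(z-c[2])/d[2]
def tri(a,b):
    (c1,d1),(c2,d2)=a,b
    s=np.linalg.lstsq(np.c_[d1,-d2],c2-c1,rcond=None)[0]
    return (c1+s[0]*d1+c2+s[1]*d2)/2,np.linalg.norm(c1+s[0]*d1-c2-s[1]*d2)
E
python3 - <<'E'
from h import *
t=cv2.imread("pics/top0.png");s=cv2.imread("pics/scene0.png")
a=cv2.resize(t[165:285,170:330],None,fx=5,fy=5,interpolation=cv2.INTER_CUBIC);cv2.imwrite("pics/tz.png",a)
a=cv2.resize(s[170:320,310:450],None,fx=4,fy=4,interpolation=cv2.INTER_CUBIC);cv2.imwrite("pics/sz.png",a)
p=robot.camera_params("top");print(np.array(p["R"]),p["t"])
k=tri(ray("top",242,236),ray("scene",402,191));print(k)
E
```

```text
[[-0.01622436 -0.99984859 -0.0062897 ]
 [-0.9951612   0.01675734 -0.09681619]
 [ 0.09690693  0.00468848 -0.9952824 ]] [0.0288626  0.59408139 1.19362925]
(array([0.497973  , 0.18509072, 0.16946549]), np.float64(0.0018816688730928202))
```

View pics/tz.png

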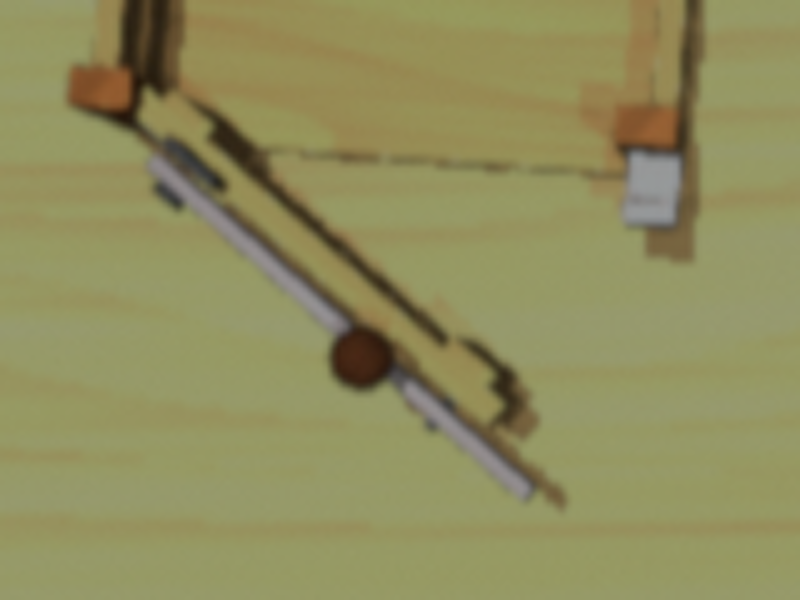

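View pics/sz.png

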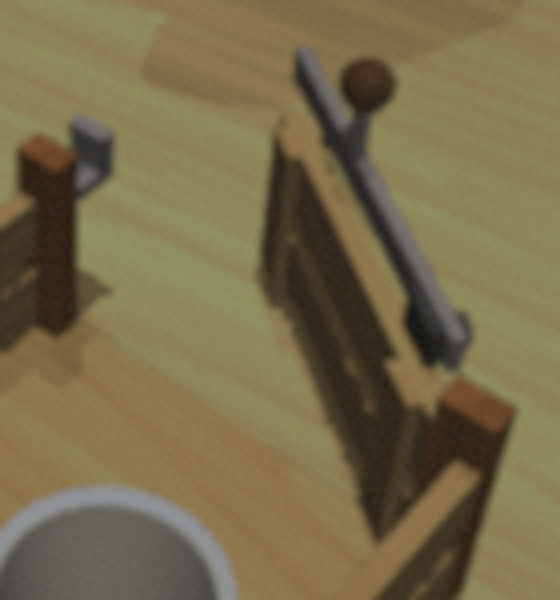

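Run:
```python
from h import *
P=lambda u,v,z: plane("top",170+u/5,165+v/5,z)[:2]
k=tri(ray("top",242.2,236.2),ray("scene",402,191))[0][:2]; print("k",k,P(361,356,.17))
b0=P(160,162,.131);b1=P(528,492,.131);d=(b1-b0)/np.linalg.norm(b1-b0);print("bar",b0,b1,d,np.linalg.norm(b1-b0), np.degrees(np.arctan2(d[1],d[0])))
# normal to robot side: shut d=(0,-1), robot side (-1,0): rotate d clockwise 90: (dy,-dx)
n=np.array([d[1],-d[0]]);h=k-165e-3*d-15e-3*n
print("hinge from knob",h, "from tip", b1-.255*d-.015*n)
L=[P(*c,.135) for c in [(70,67),(133,75),(130,115),(68,104)]];R=[P(*c,.135) for c in [(618,104),(678,106),(676,148),(617,146)]]
print("L",np.round(L,3).tolist(),np.mean(L,0));print("R",np.round(R,3).tolist(),np.mean(R,0))
e=np.mean(R,0)-np.mean(L,0);print("width dir",e,np.linalg.norm(e),np.degrees(np.arctan2(e[1],e[0])))
print("nose",[P(*c,.126).round(3).tolist() for c in [(622,226),(676,226),(628,195),(680,195)]])
print("twin bar", plane("top",375,198,.131)[:2],plane("top",472,198,.131)[:2])
```

```text
k [0.49751133 0.18480667] [0.49796938 0.18373969]
bar [0.58601102 0.27901033] [0.43823996 0.11687738] [-0.67361436 -0.73908301] 0.2193704143147233 -132.34663962881368
hinge from knob [0.61974394 0.29665115] from tip [0.62109786 0.29523933]
L [[0.629, 0.318], [0.625, 0.29], [0.607, 0.291], [0.612, 0.319]] [0.61801691 0.30477639]
R [[0.608, 0.075], [0.607, 0.049], [0.588, 0.05], [0.589, 0.076]] [0.59798184 0.06252527]
width dir [-0.02003507 -0.24225112] 0.24307819671100053 -94.7278146646077
nose [[0.555, 0.075], [0.554, 0.051], [0.568, 0.072], [0.568, 0.049]]
twin bar [ 0.57823022 -0.10424571] [ 0.57462912 -0.31840684]
```

```bash
python3 -m handwheel '[[[0,26.5,-27.4,0,0],[0,26.5,-27.4,0,0],[0,26.5,-27.4,0,0],[0,26.5,-27.4,0,0],[0,26.5,-27.4,0,0],[0,26.5,-27.4,0,0],[0,26.5,-27.4,0,0],[0,26.5,-27.4,0,0],[0,26.5,-27.4,0,0],[0,26.5,-27.4,0,0]]]'; python3 -m handwheel '[[[0,26.5,-27.4,0,0],[0,26.5,-27.4,0,0],[0,26.5,-27.4,0,0],[0,26.5,-27.4,0,0],[0,26.5,-27.4,0,0],[0,26.5,-27.4,0,0],[0,26.5,-27.4,0,0],[0,26.5,-27.4,0,0]]]'
```

```text
t: 0.93
eef_pos: [0.3621, -0.1705, 0.4046]
tcp_rot: [0.98, 0.201, -0.0, -0.0]
ft_force: [1.2, 0.5, 0.3]
width: 0.0855
t: 1.6
eef_pos: [0.4707, 0.1147, 0.4044]
tcp_rot: [0.98, 0.201, -0.0, 0.0]
ft_force: [0.3, -0.3, 1.2]
width: 0.0859
```

```bash
python3 -m handwheel '[[[0,26.5,-27.4,0,0],[0,26.5,-27.4,0,0],[0,0,0,0,-0.107],[0,0,0,0,-0.107],[0,0,0,0,-0.107],[0,0,0,0,-0.107],[0,0,0,0,0]]]'
cat > st.py <<'E'
from h import *
from scipy.spatial.transform import Rotation as Ro
def show():
    o=robot.get_obs();R=Ro.from_quat(o["tcp_rot"]).as_matrix()
    g=np.array(o["eef_pos"])+R[:,2]*robot.tcp_to_grasp
    print("t",round(o["t"],2),"grasp",g.round(4),"yaw",np.degrees(np.arctan2(R[1,0],R[0,0])).round(2),"f",np.round(o["ft_force"],1),"w",round(o["width"],4),"q",np.round(o["joints"],2))
    return g,R
E
python3 - <<'E'
from st import *
g,R=show()
cv2.imwrite("pics/w1.png",robot.snapshot("wrist")[:,:,::-1])
cv2.imwrite("pics/t1.png",robot.snapshot("top")[:,:,::-1])
k=np.array([.4975,.1848,.170]);print("shift mm",R.T@(k-g)*1000)
p=robot.camera_params("wrist");c=np.array(p["R"])@k+p["t"];print("knob expected px",c[0]/c[2]*p["fx"]+p["cx"],c[1]/c[2]*p["fy"]+p["cy"])
E
```

```text
t: 2.18
eef_pos: [0.4977, 0.1841, 0.4042]
tcp_rot: [0.914, 0.405, -0.001, 0.0]
ft_force: [-0.5, 0.4, 0.2]
width: 0.0854
t 2.18 grasp [0.4975 0.184  0.2495] yaw 47.83 f [-0.5  0.4  0.2] w 0.0854 q [ 0.33  0.25  1.66 -0.    1.23  1.07]
shift mm [ 0.66476051 -0.54639986 79.46689331]
knob expected px 326.0377526252253 218.4250698725918
```

View pics/w1.png

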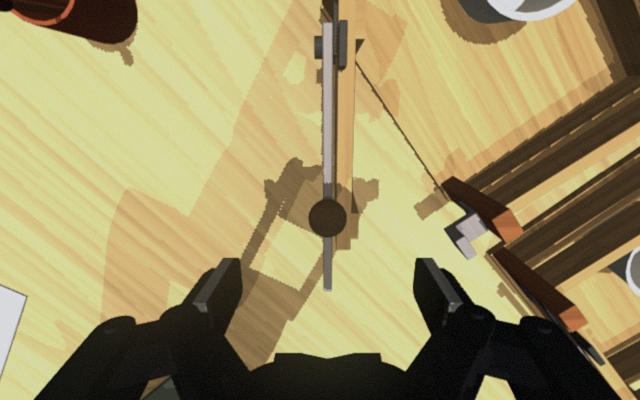

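Wrist view: the knob is at (327,218), within 1 px of where I predicted it, and the bar runs upright in the image, so the jaws are square to it. I'll descend and close.

```bash
python3 -m handwheel '[[[0,0.7,-0.5,27,0],[0,0,0,27,0],[0,0,0,26,0],[0,0,0,0,0],[255,0,0,0,0],[255,0,0,0,0],[255,0,0,0,0],[255,0,0,0,0],[255,0,0,0,0],[255,0,0,0,0]]]'
python3 - <<'E'
from st import *
show()
cv2.imwrite("pics/w2.png",robot.snapshot("wrist")[:,:,::-1])
E
```

```text
t: 3.12
eef_pos: [0.4982, 0.1849, 0.3263]
tcp_rot: [0.915, 0.404, 0.001, 0.0]
ft_force: [-0.6, -0.6, 5.9]
width: 0.0252
t 3.12 grasp [0.4986 0.185  0.1716] yaw 47.71 f [-0.6 -0.6  5.9] w 0.0252 q [ 0.33  0.31  1.78 -0.    1.04  1.07]
```

View pics/w2.png

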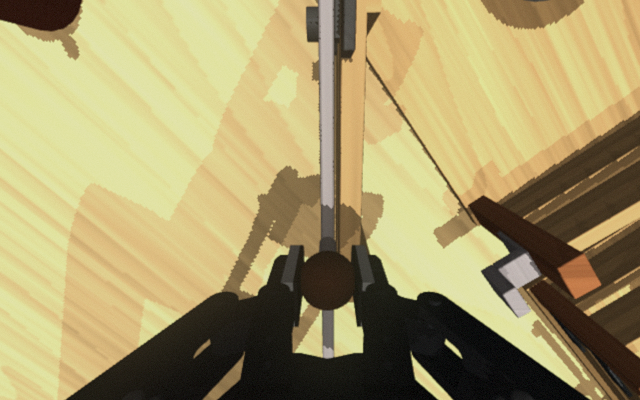

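```bash
python3 -m handwheel '[[[255,0,0,0,0],[255,0,0,0,0],[255,0,0,0,0]]]'
python3 - <<'E'
from st import *
show()
cv2.imwrite("pics/s2.png",cv2.resize(robot.snapshot("scene")[150:300,310:470,::-1],None,fx=4,fy=4,interpolation=cv2.INTER_CUBIC))
E
```

```text
t: 3.42
eef_pos: [0.4982, 0.1848, 0.3263]
tcp_rot: [0.915, 0.404, 0.001, 0.0]
ft_force: [-1.5, 1.1, 6.0]
width: 0.0252
t 3.42 grasp [0.4986 0.185  0.1716] yaw 47.71 f [-1.5  1.1  6. ] w 0.0252 q [ 0.33  0.31  1.78 -0.    1.04  1.07]
```

View pics/s2.png

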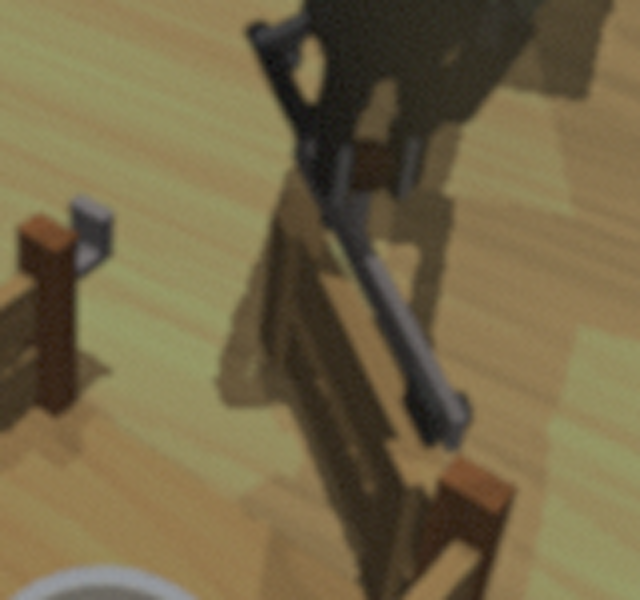

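```bash
python3 -m handwheel '[[[255,2.2,0,-4.4,0],[255,2.2,0,-4.4,0],[255,2.2,0,-4.4,0],[255,2.2,0,-4.4,0],[255,2.8,0,-4,0],[255,2.8,0,-4,0],[255,2.8,0,-4,0],[255,2.8,0,-4,0],[255,0,0,0,0]]]'
python3 - <<'E'
from st import *
show()
cv2.imwrite("pics/s3.png",cv2.resize(robot.snapshot("scene")[130:300,300:470,::-1],None,fx=3.5,fy=3.5,interpolation=cv2.INTER_CUBIC))
E
```

```text
t: 4.22
eef_pos: [0.512, 0.2004, 0.3589]
tcp_rot: [0.915, 0.404, 0.001, -0.0]
ft_force: [0.4, 2.4, -6.1]
width: 0.0251
t 4.22 grasp [0.5123 0.2007 0.2042] yaw 47.72 f [ 0.4  2.4 -6.1] w 0.0251 q [0.35 0.31 1.7  0.   1.13 1.09]
```

View pics/s3.png

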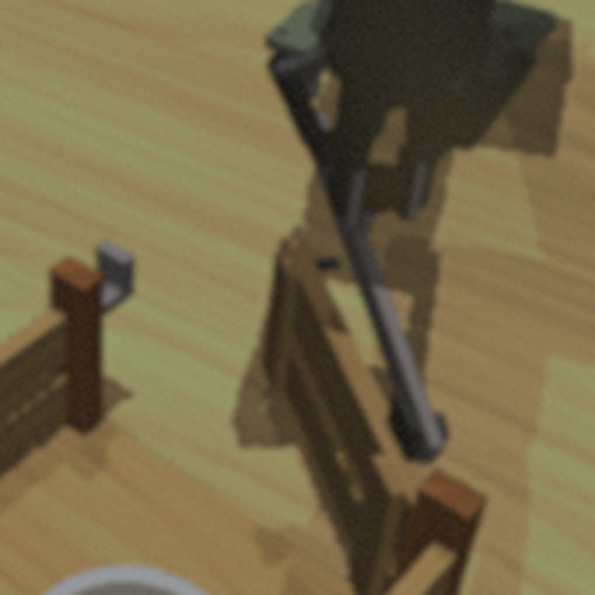

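```bash
python3 -m handwheel '[[[255,-0.5,6.5,0,-0.045],[255,-0.5,6.5,0,-0.045],[255,-0.5,6.5,0,-0.045],[255,-0.5,6.5,0,-0.045],[255,-0.5,6.6,0,-0.045],[255,-0.6,6.6,0,-0.045],[255,-0.6,6.6,0,-0.045],[255,-0.5,6.5,0,-0.045],[255,0,0,0,0]]]'
cat > ang.py <<'E'
from st import *
g,R=show()
h=np.array([.620,.296]);v=g[:2]-h
r=np.hypot(*v);print("r",r,"knob-based gate ang", np.radians(-95)-np.arctan2(v[1],v[0])-np.arcsin(.015/r),"along",np.sqrt(r*r-.015**2),"yaw-based",np.radians(85)-np.arctan2(R[1,0],R[0,0]))
E
python3 ang.py
python3 - <<'E'
from st import *
cv2.imwrite("pics/s4.png",cv2.resize(robot.snapshot("scene")[130:300,300:470,::-1],None,fx=3.5,fy=3.5,interpolation=cv2.INTER_CUBIC))
E
```

```text
t: 5.02
eef_pos: [0.5534, 0.1676, 0.3576]
tcp_rot: [0.827, 0.562, 0.0, -0.0]
ft_force: [2.0, 4.6, -7.5]
width: 0.0249
t 5.02 grasp [0.5534 0.1677 0.2029] yaw 68.36 f [ 2.   4.6 -7.5] w 0.0249 q [0.27 0.36 1.63 0.   1.15 0.65]
r 0.14458429550301563 knob-based gate ang 0.2876673468177916 along 0.14380409766798494 yaw-based 0.2904233151518403
```

View pics/s4.png

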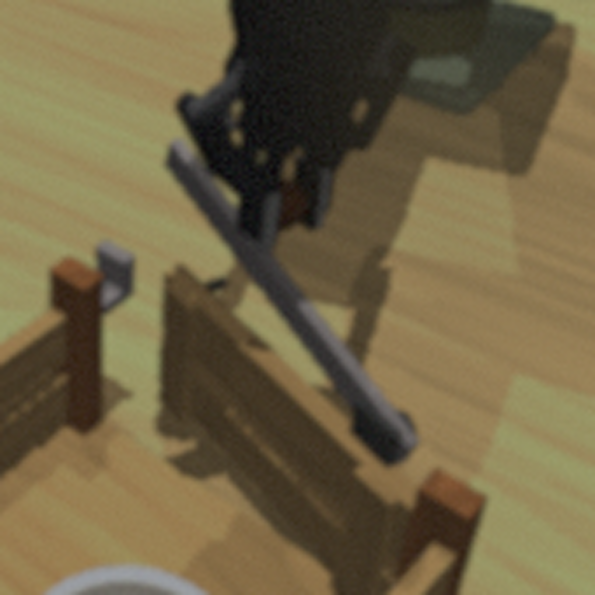

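The gate is following and the bar is still well up; its tip is at (175,155) in the crop, clear of the nose at (115,260). I'll keep swinging.

```bash
python3 -m handwheel '[[[255,-0.5,6.5,0,-0.045],[255,-0.5,6.5,0,-0.045],[255,-0.5,6.5,0,-0.045],[255,-0.5,6.5,0,-0.045],[255,-0.5,6.5,0,-0.045],[255,-0.5,5.8,0,-0.04],[255,0,0,0,0]]]';python3 ang.py
python3 - <<'E'
from st import *
cv2.imwrite("pics/s5.png",cv2.resize(robot.snapshot("scene")[130:300,300:470,::-1],None,fx=3.5,fy=3.5,interpolation=cv2.INTER_CUBIC))
E
```

```text
t: 5.65
eef_pos: [0.5889, 0.1549, 0.3577]
tcp_rot: [0.746, 0.666, 0.0, -0.0]
ft_force: [1.8, 4.9, -7.4]
width: 0.0244
t 5.65 grasp [0.5888 0.1551 0.203 ] yaw 83.49 f [ 1.8  4.9 -7.4] w 0.0244 q [0.24 0.4  1.56 0.   1.18 0.35]
r 0.1443541661942257 knob-based gate ang 0.026470651901843292 along 0.14357271780401085 yaw-based 0.026317173647089076
```

View pics/s5.png

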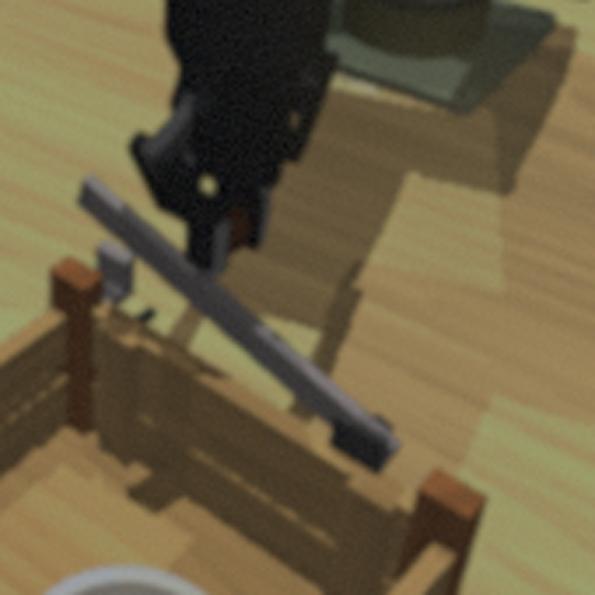

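```bash
python3 -m handwheel '[[[255,-0.1,2,0,-0.013],[255,-0.1,2,0,-0.013],[255,0,0,0,0],[255,0,0,0,0]]]';python3 ang.py; python3 -m handwheel '[[[255,0,1.5,0,0],[255,0,0,0,0],[255,0,0,0,0]]]';python3 ang.py
```

```text
t: 6.03
eef_pos: [0.5921, 0.1545, 0.3579]
tcp_rot: [0.738, 0.675, -0.0, -0.001]
ft_force: [0.7, 6.0, -7.8]
width: 0.0253
t 6.03 grasp [0.5919 0.1546 0.2032] yaw 84.96 f [ 0.7  6.  -7.8] w 0.0253 q [0.24 0.41 1.55 0.   1.19 0.32]
r 0.14414130125506575 knob-based gate ang 0.004618885853764285 along 0.1433586925425299 yaw-based 0.0007698137636189539
t: 6.28
eef_pos: [0.5927, 0.1543, 0.3576]
tcp_rot: [0.738, 0.675, -0.002, -0.002]
ft_force: [-2.1, 4.8, -8.3]
width: 0.0251
t 6.28 grasp [0.592  0.1544 0.2029] yaw 84.95 f [-2.1  4.8 -8.3] w 0.0251 q [0.24 0.41 1.55 0.   1.19 0.32]
r 0.14437880539109288 knob-based gate ang 0.003825603674785405 along 0.1435974910858789 yaw-based 0.0008317576304004426
```

Run:
```python
from st import *
a=cv2.resize(robot.snapshot("scene")[130:300,300:470,::-1],(400,400),interpolation=cv2.INTER_CUBIC)
b=cv2.resize(robot.snapshot("wrist")[:,:,::-1],(400,250)); 
cv2.imwrite("pics/s6.png",np.hstack([a,np.vstack([b,np.zeros((150,400,3),np.uint8)])]))
```

```text
(no output)
```

View pics/s6.png

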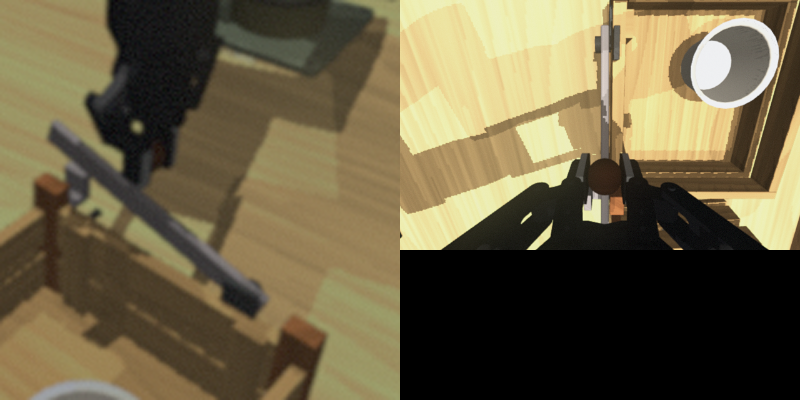

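The gate is against its stop: the last 1.5 mm push moved it only about 0.5 mm and the force rose. The bar is over the catch. I'll lower it back along the same arc, stopping just short of level, then release.

```bash
python3 -m handwheel '[[[255,-2.8,0,4,0],[255,-2.8,0,4,0],[255,-2.8,0,4,0],[255,-2.8,0,4,0],[255,-2.2,0,4.4,0],[255,-2.2,0,4.4,0],[255,-2.2,0,4.4,0],[255,0,0,0,0],[255,0,0,0,0]]]';python3 ang.py
python3 - <<'E'
from st import *
a=cv2.resize(robot.snapshot("scene")[130:300,300:470,::-1],None,fx=3.5,fy=3.5,interpolation=cv2.INTER_CUBIC)
cv2.imwrite("pics/s7.png",a)
E
```

```text
t: 7.13
eef_pos: [0.5911, 0.136, 0.3294]
tcp_rot: [0.737, 0.676, -0.002, -0.001]
ft_force: [-7.5, 1.2, -0.4]
width: 0.025
t 7.13 grasp [0.5904 0.1358 0.1747] yaw 85.06 f [-7.5  1.2 -0.4] w 0.025 q [ 0.21  0.42  1.6  -0.    1.12  0.29]
r 0.1629397542055035 knob-based gate ang 0.003340984370331146 along 0.16224784590419034 yaw-based -0.0010147678526815085
```

View pics/s7.png

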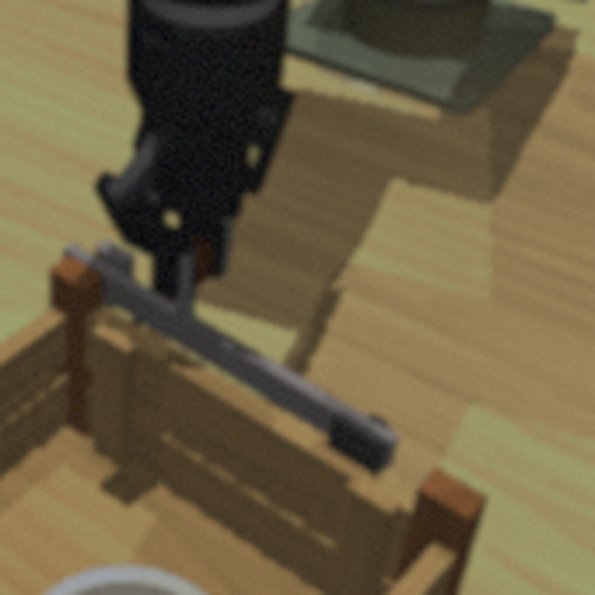

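The bar tip is now behind the nose, in the catch. I'll lower the last few mm, relieve the side push, open and retreat upward.

```bash
python3 -m handwheel '[[[255,-1.2,0,2.5,0],[255,0,-0.5,0,0],[255,0,0,0,0],[0,0,0,0,0],[0,0,0,0,0],[0,0,0,0,0],[0,0,0,0,0],[0,0,0,0,0],[0,0,0,0,0],[0,0,0,0,0]]]'; python3 ang.py
```

```text
t: 8.02
eef_pos: [0.592, 0.1349, 0.3267]
tcp_rot: [0.737, 0.676, 0.0, 0.0]
ft_force: [-0.7, -0.3, -0.5]
width: 0.0856
t 8.02 grasp [0.5921 0.1349 0.172 ] yaw 85.01 f [-0.7 -0.3 -0.5] w 0.0856 q [ 0.21  0.43  1.6  -0.    1.11  0.29]
r 0.16350459692905892 knob-based gate ang -0.0075821382424675204 along 0.16281508903333874 yaw-based -0.0002519578961712732
```

Next: raise about 0.16 m and pull back towards the robot, for a clear view.

```bash
python3 -m handwheel '[[[0,0,0,-15,0],[0,0,0,-20,0],[0,0,0,-25,0],[0,0,0,-25,0],[0,0,0,-25,0],[0,0,-30,0,0],[0,0,-30,0,0],[0,0,-30,0,0],[0,0,-30,0,0],[0,0,-30,0,0],[0,0,-30,0,0],[0,0,0,0,0]]]'
python3 - <<'E'
from st import *
show()
a=cv2.resize(robot.snapshot("scene")[130:300,300:470,::-1],(400,400),interpolation=cv2.INTER_CUBIC)
b=cv2.resize(robot.snapshot("top")[160:260,180:320,::-1],(400,286),interpolation=cv2.INTER_CUBIC)
cv2.imwrite("pics/s8.png",np.hstack([a,np.vstack([b,np.zeros((114,400,3),np.uint8)])]))
E
```

```text
t: 9.02
eef_pos: [0.4081, 0.1504, 0.4367]
tcp_rot: [0.737, 0.676, -0.001, -0.001]
ft_force: [-0.5, 0.1, -0.1]
width: 0.0856
t 9.02 grasp [0.4076 0.1503 0.282 ] yaw 85.1 f [-0.5  0.1 -0.1] w 0.0856 q [0.33 0.08 1.8  0.   1.27 0.41]
```

View pics/s8.png

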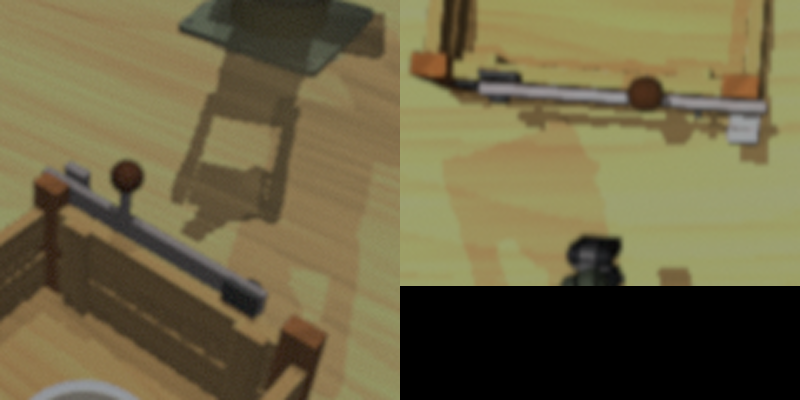

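In both views the bar lies between the post and the nose. I'll check the knob height before handing in.

Run:
```python
from st import *
k=tri(ray("top",265.75,192.55),ray("scene",354,205.2))[0];print(k)
h=np.array([.62,.296]);v=k[:2]-h;r=np.hypot(*v);print(r,np.radians(-95)-np.arctan2(v[1],v[0])-np.arcsin(.015/r))
show();print(robot.close_job())
```

```text
[0.59007823 0.1340621  0.16794846]
0.16467906758505543 0.004233238923062599
t 9.12 grasp [0.4122 0.1507 0.2824] yaw 85.07 f [ 0.3  0.2 -0.8] w 0.0855 q [ 0.32  0.08  1.79 -0.    1.27  0.41]
the job is handed in; nothing more can be done
None
```

The gate on the left-hand carrier is shut and latched, and I handed the job in at about 9.1 s. I pinched the knob, lifted the bar about 0.3 rad and swung the gate shut over the striker nose to its stop. I then lowered the bar into the catch under control until about 0.5 mm or less remained, opened the fingers and backed away.

**Last checks:**
- **Bar:** with the gripper clear, both camera views show the bar between the post and the nose. The knob measured 168 mm above the bench, against 170 mm when level.
- **Gate:** the angle came out at about 0.004 rad, which is shut within measurement error.
- **Forces:** the highest reading I saw was under about 10 N, and it was near zero after release.

**One mismatch:** the gripper read about 25 mm across the 28 mm knob. The hold was firm throughout, and no check failed.

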